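# Lock the dosing pump's plunger down

### The job

The filling work is done, so lock the dosing pump for storage: press the long push plate down as far as it will go, and while it is down push the bridge bar above it all the way across to the far end of its slots, so that the plate stays trapped down when you let go. Press firmly but do not ram it, and leave the two amber bottles and the jar standing where they are.

Things in the scene. Friction and masses are not known exactly. Their poses are not given: they have to be found in the camera images.
- pump: Dosing pump fixed to the table: steel foot 200 x 130 x 12 mm, white housing 120 (x) x 76 (y) mm, its top 110 mm above the table (round collar to 114). Origin: centre of the foot's underside; z up; +x along the long side, towards the end with the bent steel outlet pipe (the bar is pushed this way); the -x end has a stub with a black nut. Its heading is within 86 degrees of straight ahead.
- plate_top (a point): Centre of the upper face of the grey push plate on the plunger: 120 (x) x 44 (y) x 10 mm, axes as the pump's. Unpressed, its upper face is 159 mm above the table. It moves straight down and does not tilt when pressed off its centre. 10 to 20 N holds it on its buffer; over 40 N on plate and bar together is ramming.
- plunger (a joint): Depth of the push plate, m: 0 = up. A spring resists: 4 N at first, 0.2 N more per mm. A firm rubber buffer ends the stroke after 8 to 26 mm; where cannot be seen, only felt as a sharp rise in force. The bar is free to slide only with the plate within 1.5 mm of the buffer. Trapped, the plate springs back about 2 mm and stays; untrapped it springs right up.
- bar (a point): Middle of the steel bridge bar: 12 mm in diameter, 100 mm long, along the pump's y, always 169 mm above the table (4 mm clear over the unpressed plate). It crosses above the plate on two flat upright legs at y = +-46 mm (16 x 8 mm, inner faces 84 mm apart) that run in slots in the housing's sides. At the start it is 13 to 16 mm to the -x side of the plate's centre.
- keeper (a joint): How far bar and legs have slid towards the pump's +x, m: 0 = open, 0.032 = fully across (end stop). Friction 2.5 N; it stays where left. Inside, it carries a bolt that meets the plunger after about 4 mm and stops there unless the plate is pressed to its buffer; once past, the bolt lies over a shoulder of the plunger and traps it.
- vial_a: Amber bottle with black cap, 44 mm in diameter, 105 mm high, standing loose beside the pump. Origin: centre of its underside.
- vial_b: The second amber bottle, like the first, on the other side of the pump.
- jar: White jar with red lid, 72 mm in diameter, 75 mm high, standing loose near the pump. Origin: centre of its underside.
Not all that is in view belongs to the job. There is more than one size of the pump; the job needs the largest.

How it is judged (in metres and radians):
On the way, in this order (a step that is already met when the one before it is completed fails the run):
1. the push plate is pressed in by more than 4.5 mm while the bar is still at its open end (value of joint plunger above 0.0045 m and value of joint keeper below 0.008 m), for 0.05 s.
2. the bar is fully across with the plate down (value of joint keeper above 0.028 m and value of joint plunger above 0.0045 m), for 0.1 s.
At the end, for the whole second after the job is handed in: The bar is slid across by at least 28 of its 32 mm, the push plate stays down on its own by more than 4.5 mm and is at rest, and both bottles and the jar stand upright within 25 mm of where they were (all of step 2 and velocity of joint plunger between -0.005 and 0.005 m/s and angle between each of vial_a, vial_b, jar's own z axis and vertical below 0.2 rad and distance of each of vial_a, vial_b, jar from where it was at the start of the episode below 0.025 m); the robot touches nothing.
It fails at once if the pump is rammed: more than 40 N between the robot and the pump (contact force between any of the fingers, the arm and pump above 40 N).
It fails at once if a bottle or the jar is knocked over or shoved more than 40 mm (angle between any of vial_a, vial_b, jar's own z axis and vertical above 0.6 rad or distance of any of vial_a, vial_b, jar from where it was at the start of the episode above 0.04 m).
It also fails if it takes over 48 s, if anything falls off the work surface, if the arm or the gripper's body presses on something with over 40 N, if the wrist force passes 120 N, or if a joint passes its speed limit or range.

### The arm

A 6-joint arm with a two-finger parallel gripper is mounted at the origin on the work surface. World frame = base frame: x ahead of the robot, y to its left, z up, the work surface at z = 0. Lengths are in mm, angles in rad, forces in N, time in s.
With the tool pointing down it reaches from about 275 to 750 mm from the base axis. Payload 10.2 kg.
Tool frame: the origin (TCP) lies midway between the tips of the shut fingers; the grasp point (between the pads) lies 19 mm behind it (ctrl.pinch_z is the distance from the TCP to the grasp point, in mm); x points along the fingers, z is the direction in which the jaws open and shut, and the axes are right-handed (so a half turn about x gives the same grasp; the last joint's range is limited). The gripper opens to 85 mm and grips with 20 to 120 N. Pads are 22 mm wide; open, the fingers measure 114 mm over their backs; the gripper's body (76 mm by 85 mm) begins 54 mm behind the grasp point. The pads swing forward as they close: fully open they stand 13 mm farther back than shut.
Start: joints at [-1.551, 0.313, 1.498, -0, 1.331, -0.223], TCP at [126.208, -509.61, 231.294] pointing down, gripper open.
Joint ranges: [-2.94, 2.94], [-0.97, 2.17], [0.19, 2.56], [-1.23, 4.37], [0.02, 3.11], [-2.88, 2.88]. Speed limits (rad/s): [2.39, 2.39, 3.01, 3.14, 3.14, 3.14].

### API

Orientations are given as a unit quaternion [w, x, y, z].
In Python, from rig import ctrl, capture, workorder, nets gives the robot as it stands. The module is installed in compiled form; this text tells all that it offers.
- The arm moves only by the tool send_rows, never from a script. Its argument "rows" is text: rows parted by semicolons, each of 5 numbers parted by spaces: the opening, from 0 (shut) to 1 (fully open), then the shift along the tool's x, y, z in cm, then the turn about the tool's x in units of 5 degrees (1.0 is 5 degrees). In form: grip x y z yaw; .... A call has 1 to 12 rows; each row is the pose to reach, as a shift and turn from the pose commanded when the call began, along the tool's axes at that moment; what a row does not reach only later rows make up. A row lasts 1/10 s, in which the tool goes at most 50 mm and 8.59 degrees, less where a joint would pass 70% of its speed; a pose out of reach is approached as far as the arm can. A call with a gripper value outside its range is refused whole. The fingers move at their own pace and stop on an object; "grip_force" is the grip in N (left out, the last holds). Time passes only in rows, so rows that repeat a pose let the fingers close. It gives the time, the measured TCP pose, the force and the opening at its end, in the units of the state.
- ctrl.sense(): the state, without advancing time (a new reading comes with each control period).
- capture(name): name is "side" or "top" or "wrist"; returns a dict with "pixels" (480x640x3 uint8, red, green, blue), "intrinsics" (3x3 intrinsics, pixels), "dist" ([k1, k2, p1, p2, k3] as OpenCV has them; the pictures are not rectified), "view" (4x4, takes a point from world to camera coordinates); the wrist camera has in their place "mount" (4x4, takes a point from camera to tool coordinates, whose origin is the TCP and whose axes are the tool frame's). Camera axes: x right, y down, z forward; pixel columns grow to the right and rows downward; lengths in mm; the calibration is good to about 2 mm. A picture is of the moment at which its call begins: read the wrist's pose just before it. There is no depth.
- workorder.finish_job(): hands the job in, once; it reports no verdict.
Trained networks look in a picture, given as the dict that the camera call returned (one of the last four; its "shot" number tells which), for a name from the list of things; names that differ only in an ending like _2 or _b are one class to them, and where a whole thing is asked for, a point or a joint stands for the part that bears it (a point fixed in the world has none). Each returns a list of dicts, best first, with "confidence" (0 to 1); they miss things now and then, are a little off and sometimes report something else, mostly with a low value. They report only what shows in the picture. A call takes as long as a camera call. They do not tell look-alikes from the thing itself.
- nets.boxes_of(picture, target): "location" ([x, y, z] in mm, in world coordinates, good to about 4 mm: the middle of the surface that is visible of it).
- nets.spot_point(picture, target): "location" ([x, y, z] in mm, in world coordinates, good to about 4 mm: a listed point, or the origin of a listed thing).
The state is a dict: "time_s": time; "joints": joint angles; "dq": joint speeds; "tau": joint torques, N m; "eef_pos": TCP position; "ee_rot": TCP orientation; "force": force on the tool from outside, world axes, zero at the start; "wrist_torque": the same for the moment, N m; "grip_width": opening from 0.0 (shut) to 1.0 (fully open).
Only numpy, scipy, OpenCV 4.12 (cv2) and the standard library are available. Lean on these libraries where they do the work, as an engineer would, in place of code of your own. Each camera call takes 0.05 s, during which the arm holds its last target.

## Working session

There is one attempt and no reset: what is moved stays moved. The work goes in short steps, Python scripts to look and compute and a tool call to move; the robot and the scene stay as the last step left them, time stands still between calls to the robot, and variables do not carry over. Pictures are saved under pics/ and viewed, and the job is handed in when it is done.

Besides the shell and the picture viewer there is one more tool, called after "Request:" as name(argument=value, ...) on one line, values as JSON. send_rows: Moves the arm, as the interface text tells. Its arguments: {"type":"object","properties":{"rows":{"type":"string"},"grip_force":{"type":"number"}},"required":["rows"]}

```bash
mkdir -p pics; python3 - <<'E'
from rig import ctrl,capture,nets
import cv2
s=ctrl.sense();print({k:s[k] for k in('time_s','eef_pos','ee_rot','force','grip_width')}, ctrl.pinch_z)
for n in('side','top'):
    p=capture(n);cv2.imwrite(f'pics/{n}0.png',p['pixels'][:,:,::-1])
    print(n,p['view'].round(3).tolist(),p['intrinsics'].round(1).tolist())
    for t in('pump','plate_top','bar','vial_a','jar'):
        for f in(nets.boxes_of,nets.spot_point):
            print(t,f.__name__,[(([round(float(v)) for v in r['location']]),round(r['confidence'],2)) for r in f(p,t)])
E
```

```text
{'time_s': 0.0, 'eef_pos': array([ 126.20796996, -509.32444397,  230.7434083 ]), 'ee_rot': array([ 0.55658031,  0.43610997,  0.55717563, -0.43540989]), 'force': array([ 0.35191755,  0.19401697, -0.34709744]), 'grip_width': 1.0013555379782557} 18.700000000000003
side [[0.999, -0.028, 0.015, -534.683], [-0.014, -0.79, -0.613, 113.894], [0.029, 0.612, -0.79, 925.997], [0.0, 0.0, 0.0, 1.0]] [[548.2, 0.0, 306.1], [0.0, 548.2, 236.5], [0.0, 0.0, 1.0]]
pump call [([731, 89, 60], 0.9), ([322, 114, 64], 0.8), ([529, -33, 82], 0.74), ([576, 173, 70], 0.46)]
pump call [([319, 140, 1], 0.97), ([531, 10, -1], 0.78)]
plate_top call [([310, 137, 126], 0.9), ([528, -6, 158], 0.89), ([743, 109, 120], 0.64)]
plate_top call [([526, 10, 157], 0.82), ([313, 138, 124], 0.74), ([745, 120, 118], 0.62)]
bar call [([745, 103, 129], 0.97), ([527, -10, 173], 0.63), ([667, -48, 65], 0.61), ([333, 113, 120], 0.59)]
bar call [([306, 124, 130], 0.78), ([524, -7, 172], 0.69), ([742, 104, 132], 0.64)]
vial_a call [([412, -19, 69], 0.79), ([665, -47, 64], 0.79)]
vial_a call [([574, 190, -3], 0.66), ([673, -37, 0], 0.6
[... 296 characters left out ...]
.0]]
pump call [([324, 126, 44], 0.96), ([729, 115, 63], 0.93), ([521, 13, 82], 0.6)]
pump call [([744, 123, -2], 0.98), ([316, 133, -1], 0.72), ([526, 9, 2], 0.57)]
plate_top call [([745, 123, 122], 0.97), ([525, 15, 157], 0.95), ([316, 145, 119], 0.87)]
plate_top call [([524, 8, 157], 0.88), ([745, 118, 122], 0.82), ([312, 141, 123], 0.63)]
bar call [([527, -8, 176], 0.96), ([735, 109, 137], 0.74), ([313, 121, 132], 0.56)]
bar call [([525, -7, 169], 0.86), ([738, 108, 127], 0.58), ([307, 123, 127], 0.56)]
vial_a call [([407, 2, 70], 0.91), ([669, -34, 70], 0.67), ([527, 17, 156], 0.49)]
vial_a call [([671, -32, -3], 0.65)]
jar call [([571, 186, 73], 0.88)]
jar call [([572, 189, -3], 0.85)]
```

View pics/side0.png

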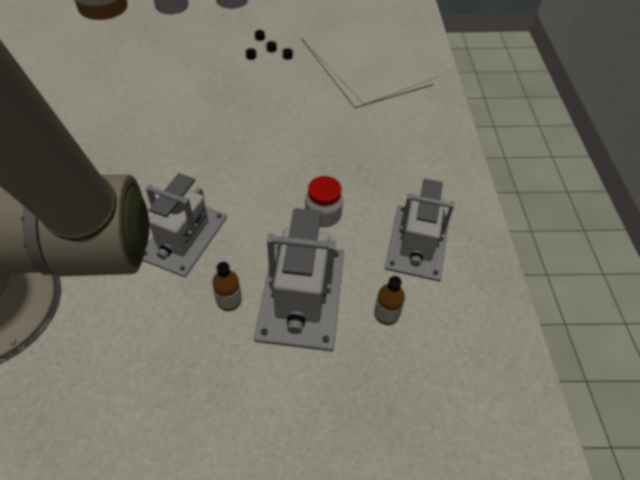

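View pics/top0.png

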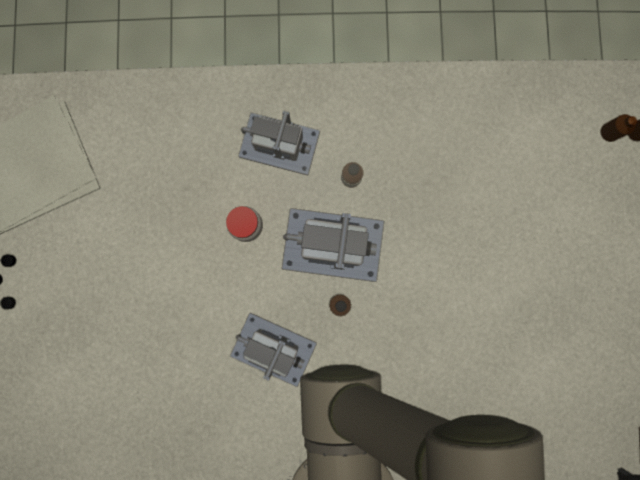

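The side view shows three similar pumps, at about (175,215), (305,270) and (425,230). The middle one is the largest: the networks put its plate at 157–158 mm high against about 120 mm for the others. Its pipe end points towards the jar, world +y. Next I'll overlay the model to refine the pose.

```bash
cat > h.py <<'E'
import numpy as np,cv2
def proj(p,P):
    V=np.asarray(p['view'],float);r,_=cv2.Rodrigues(V[:3,:3])
    return cv2.projectPoints(np.asarray(P,float).reshape(-1,1,3),r,V[:3,3],np.asarray(p['intrinsics'],float),np.asarray(p['dist'],float))[0][:,0]
def model(x,y,th,bo=-14.5,pl=0):
    c,s=np.cos(th),np.sin(th)
    T=lambda L:[[x+a*c-b*s,y+a*s+b*c,z] for a,b,z in L]
    rect=lambda a,b,z:T([(-a,-b,z),(a,-b,z),(a,b,z),(-a,b,z)])
    return dict(foot=rect(100,65,12),top=rect(60,38,110),plate=rect(60,22,159-pl),bar=T([(bo-6,-50,169),(bo+6,-50,169),(bo+6,50,169),(bo-6,50,169)]))
def draw(p,m,box,k=5):
    a,b,c,d=box
    im=cv2.resize(p['pixels'][b:d,a:c,::-1],None,fx=k,fy=k,interpolation=cv2.INTER_CUBIC)
    raw=im.copy()
    for n,col in(('foot',(255,0,0)),('top',(0,255,0)),('plate',(0,0,255)),('bar',(0,255,255))):
        q=(proj(p,m[n])-[a,b]+.5)*k
        cv2.polylines(im,[np.int32(q)],True,col,1)
    return raw,im
E
python3 - <<'E'
from rig import ctrl,capture
from scipy.spatial.transform import Rotation as R
import numpy as np,cv2
from h import *
w,x,y,z=ctrl.sense()['ee_rot'];print(R.from_quat([x,y,z,w]).as_matrix().round(3))
m=model(525,9,np.radians(83.7))
p=capture('top');raw,a=draw(p,m,(275,200,395,290));cv2.imwrite('pics/t1.png',a)
p=capture('side');raw,a=draw(p,m,(245,200,355,355),4);cv2.imwrite('pics/s1.png',np.hstack([raw,a])[:600,:800])
np.save('w.npy',capture('wrist')['mount']);print(np.load('w.npy').round(3))
E
```

```text
[[-0.     0.971  0.24 ]
 [-0.     0.24  -0.971]
 [-1.    -0.    -0.   ]]
[[ 0.00000e+00 -3.09000e-01  9.51000e-01 -1.42526e+02]
 [ 1.00000e-03 -9.51000e-01 -3.09000e-01  7.95810e+01]
 [ 1.00000e+00  1.00000e-03 -0.00000e+00 -4.18000e-01]
 [ 0.00000e+00  0.00000e+00  0.00000e+00  1.00000e+00]]
```

View pics/t1.png

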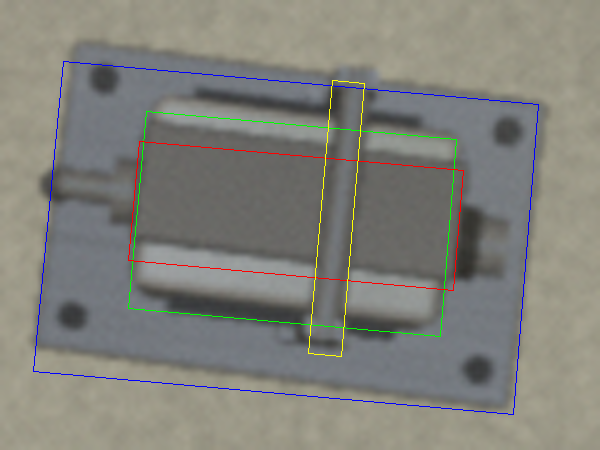

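View pics/s1.png

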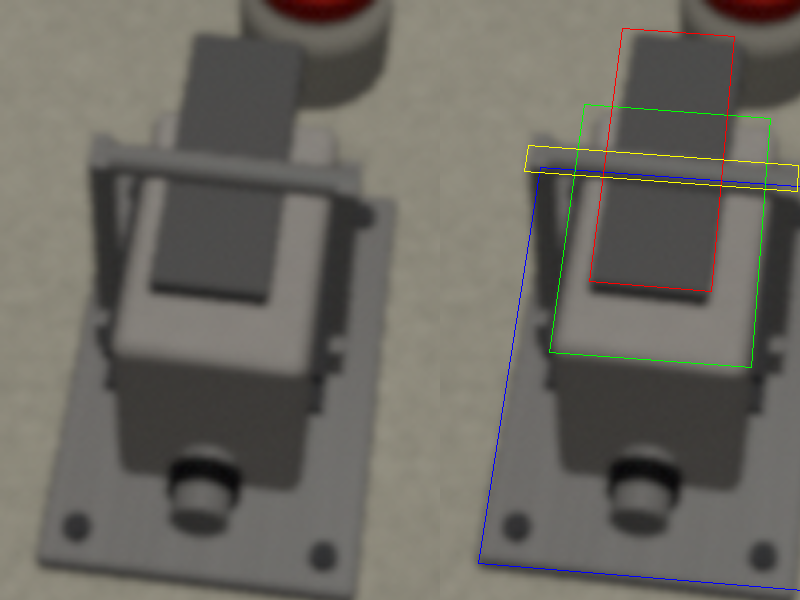

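```bash
python3 - <<'E'
from rig import capture
from scipy.optimize import least_squares
from h import *
t=capture('top');s=capture('side')
# model order: (-,-),(+,-),(+,+),(-,+); pump -x is right in top, +y(pump) is -x world (down)
tf=np.array([[545,107],[76,43],[36,346],[508,410]])/5-.5+[275,200]
tp=np.array([[465,165],[150,128],[135,240],[452,283]])/5-.5+[275,200]
sp=np.array([[269,292],[303,45],[195,34],[150,284]])/4-.5+[245,200]
def f(v):
    m=model(*v)
    return np.r_[(proj(t,m['foot'])-tf).ravel(),(proj(t,m['plate'])-tp).ravel(),(proj(s,m['plate'])-sp).ravel()]
r=least_squares(f,[525,9,1.45],loss='soft_l1');print(r.x,np.degrees(r.x[2]),r.fun.reshape(-1,2).round(1).tolist())
m=model(*r.x);raw,a=draw(t,m,(275,200,395,290));cv2.imwrite('pics/t2.png',a)
raw,a=draw(s,m,(245,200,355,355),4);cv2.imwrite('pics/s2.png',a[:600])
E
```

```text
[528.33177799   7.16706277   1.42013125] 81.36752670810438 [[0.7, -0.0], [-0.3, 0.4], [-0.6, 1.4], [0.4, 1.2], [1.1, 0.7], [-0.6, -0.3], [-0.8, 1.0], [0.7, 0.9], [1.3, 1.1], [1.6, -0.6], [0.7, -0.7], [0.6, -0.2]]
```

View pics/t2.png

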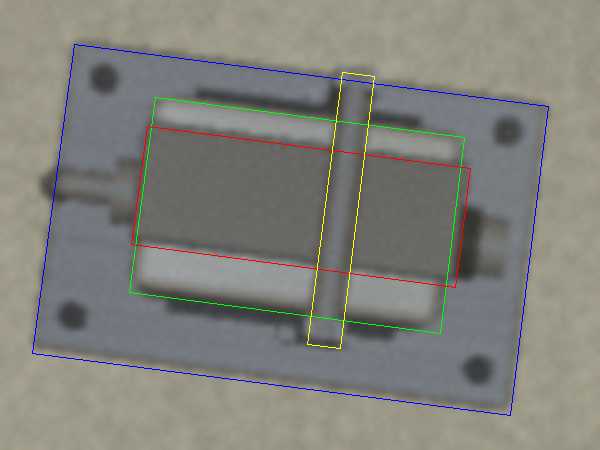

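View pics/s2.png

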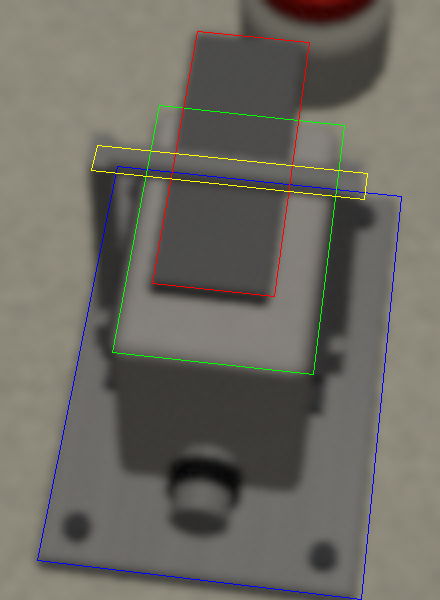

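Pose fitted: pump origin (528, 7), heading 81.4°, and the overlay matches the plate, foot and bar in both views. Now I'll move to hover above the plate's −x end with the fingers shut.

Request:
send_rows(rows="0.3 0 4 -3 0; 0 0 8 -6 0.5;0 0 12 -9 1;0 0 16 -12 1.5;0 0 20 -15 2;0 0 24 -18 2.5;0 0 28 -21 3;0 0 32 -24 3.5;0 0 36 -27 4;0 0 40 -29.6 4.5;0 0 43.5 -32 4.5;0 0 46.5 -34 4.5", grip_force=60)

```text
time_s: 2.55
eef_pos: [497.0, -65.7, 231.4]
ee_rot: [0.462, 0.536, 0.461, -0.536]
force: [0.4, -1.1, 1.1]
grip_width: 0.005
```

```bash
python3 - <<'E'
from rig import ctrl
from scipy.spatial.transform import Rotation as R
s=ctrl.sense();w,x,y,z=s['ee_rot'];print(s['time_s'],s['eef_pos'],s['force'],s['grip_width'],s['joints'].round(2) if hasattr(s['joints'],'round') else s['joints']);print(R.from_quat([x,y,z,w]).as_matrix().round(3))
E
```

```text
2.55 [496.98167656 -65.72061949 231.37426293] [ 0.38309001 -1.06774918  1.08509609] 0.0052975054708611375 [-0.37  0.26  1.57  0.    1.31  1.35]
[[ 0.     0.989 -0.148]
 [-0.    -0.148 -0.989]
 [-1.     0.     0.   ]]
```

Request:
send_rows(rows="0 0 1 -1.8 0;0 0.5 2 -3.5 0;0 1.5 2.1 -3.7 0;0 2.5 2.1 -3.7 0;0 3.5 2.1 -3.7 0;0 3.5 2.1 -3.7 0;0 3.5 2.1 -3.7 0")

```text
time_s: 3.25
eef_pos: [521.9, -34.9, 196.3]
ee_rot: [-0.461, -0.536, -0.461, 0.536]
force: [0.2, -1.3, 0.2]
grip_width: -0.0
```

```bash
python3 - <<'E'
from rig import ctrl,capture
from h import *
s=ctrl.sense();print(s['time_s'],s['eef_pos'],s['force'],s['grip_width'])
m=model(528.3,7.2,1.42013);c,q=np.cos(1.42013),np.sin(1.42013)
d=s['eef_pos'][:2]-[528.3,7.2];print('pumpframe',d@[c,q],d@[-q,c])
p=capture('side');raw,a=draw(p,m,(220,170,380,320),5);cv2.imwrite('pics/s3.png',a)
p=capture('wrist');cv2.imwrite('pics/w3.png',p['pixels'][:,:,::-1])
E
```

```text
3.25 [521.87936139 -34.90999525 196.32020467] [ 0.17873714 -1.32607137  0.23450565] -0.00028398044242638836
pumpframe -42.596661299304294 0.027319421210607178
```

View pics/s3.png

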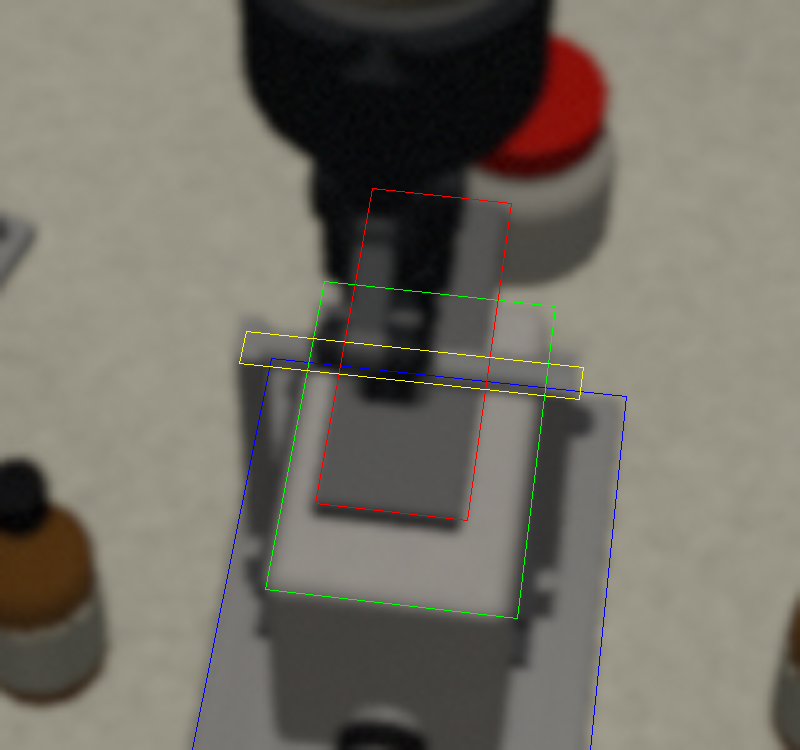

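View pics/w3.png

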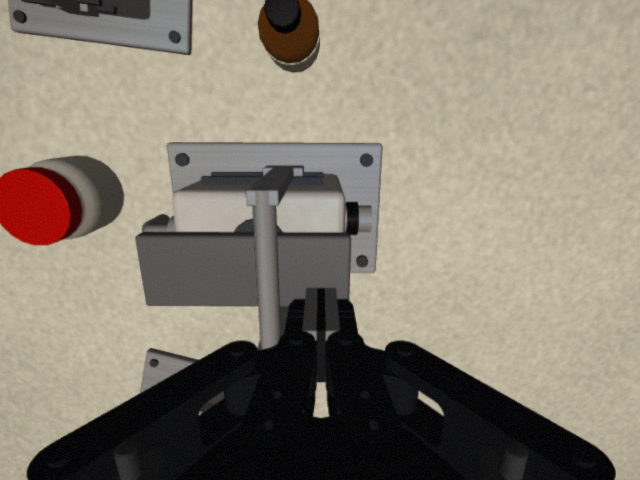

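```bash
python3 - <<'E'
from rig import ctrl,capture
from scipy.spatial.transform import Rotation as R
from h import *
s=ctrl.sense();w,x,y,z=s['ee_rot'];T=np.eye(4);T[:3,:3]=R.from_quat([x,y,z,w]).as_matrix();T[:3,3]=s['eef_pos']
p=capture('wrist');p['view']=np.linalg.inv(T@np.asarray(p['mount']))
# mm per px at plate/bar heights
print(p['intrinsics'][0][0], T[:3,:3]@p['mount'][:3,3])
for bo in(-13,-14.5,-16): print(bo,proj(p,model(528.3,7.2,1.42013,bo)['bar']).round().tolist())
m=model(528.3,7.2,1.42013);raw,a=draw(p,m,(120,130,400,330),2.8);cv2.imwrite('pics/w4.png',a)
tl=lambda P:(T@np.r_[P,1])[:3]
for X in(0,-19,-40): print(X,proj(p,[tl([X,yy,zz]) for yy in(11,-11) for zz in(-14.5,0,14.5)]).round().tolist())
E
```

```text
346.26359347369663 [ 78.45209875 -11.24444132 142.59419483]
-13 [[275.0, 189.0], [250.0, 189.0], [261.0, 359.0], [282.0, 359.0]]
-14.5 [[278.0, 189.0], [253.0, 189.0], [264.0, 359.0], [284.0, 359.0]]
-16 [[281.0, 189.0], [256.0, 189.0], [266.0, 359.0], [287.0, 359.0]]
0 [[290.0, 284.0], [322.0, 284.0], [354.0, 284.0], [291.0, 327.0], [322.0, 327.0], [352.0, 327.0]]
-19 [[286.0, 305.0], [322.0, 305.0], [358.0, 305.0], [288.0, 352.0], [322.0, 352.0], [356.0, 352.0]]
-40 [[280.0, 335.0], [322.0, 335.0], [365.0, 335.0], [282.0, 387.0], [322.0, 387.0], [362.0, 387.0]]
```

View pics/w4.png

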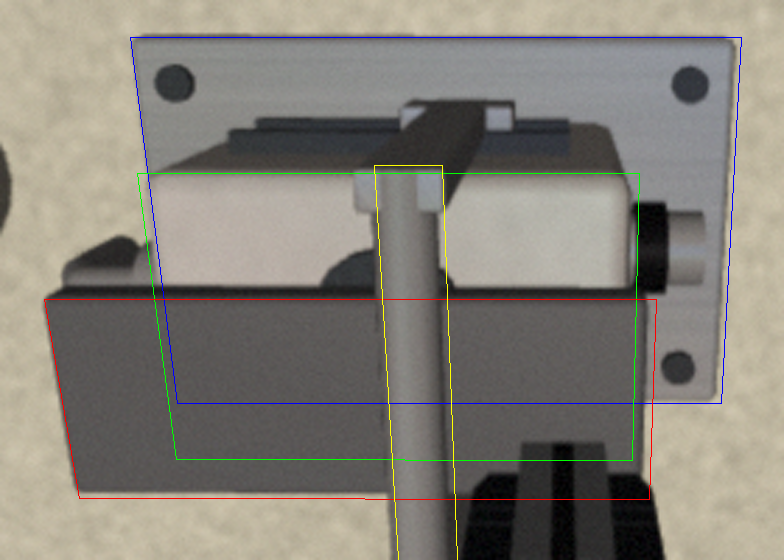

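Request:
send_rows(rows="0 1 0 0 0;0 2 0 0 0;0 2.8 0 0 0;0 3.3 0 0 0;0 3.5 0 0 0;0 3.6 0 0 0;0 3.7 0 0 0;0 3.8 0 0 0;0 3.9 0 0 0;0 4.0 0 0 0;0 4.1 0 0 0")

```text
time_s: 4.5
eef_pos: [522.3, -34.4, 155.5]
ee_rot: [0.461, 0.536, 0.461, -0.536]
force: [-0.1, -0.2, 2.7]
grip_width: 0.0
```

Request:
send_rows(rows="0 0.1 0 0 0;0 0.2 0 0 0;0 0.3 0 0 0;0 0.4 0 0 0;0 0.4 0 0 0")

```text
time_s: 5.0
eef_pos: [522.3, -34.4, 151.3]
ee_rot: [0.461, 0.536, 0.461, -0.536]
force: [1.3, 0.1, 2.0]
grip_width: -0.002
```

Request:
send_rows(rows="0 0.05 0 0 0;0 0.1 0 0 0;0 0.1 0 0 0")

```text
time_s: 5.3
eef_pos: [522.2, -34.4, 150.3]
ee_rot: [0.461, 0.536, 0.461, -0.536]
force: [1.8, 0.2, 3.4]
grip_width: -0.001
```

Request:
send_rows(rows="0 0.05 0 0 0;0 0.1 0 0 0;0 0.1 0 0 0")

```text
time_s: 5.6
eef_pos: [522.2, -34.4, 149.3]
ee_rot: [0.461, 0.536, 0.461, -0.536]
force: [2.4, -1.1, 2.4]
grip_width: -0.0
```

Request:
send_rows(rows="0 0.05 0 0 0;0 0.1 0 0 0;0 0.1 0 0 0")

```text
time_s: 5.9
eef_pos: [522.2, -34.4, 148.3]
ee_rot: [0.461, 0.536, 0.461, -0.536]
force: [2.3, -0.5, 3.5]
grip_width: -0.001
```

```bash
python3 - <<'E'
from rig import ctrl,capture
from h import *
f=[]
for i in range(4):
    p=capture('side');s=ctrl.sense();f.append(s['force'])
print(np.mean(f,0),np.std(f,0),s['eef_pos'],s['wrist_torque'])
raw,a=draw(p,model(528.3,7.2,1.42013,-13,159-s['eef_pos'][2]),(230,180,370,320),5);cv2.imwrite('pics/s5.png',a[:600,:700])
E
```

```text
[ 2.42347297 -0.57617513  3.47311301] [0.34104474 0.69945726 0.52977116] [522.16659604 -34.34446819 148.2939437 ] [-8.23827669e-02 -5.05637502e-01  6.96301242e-05]
```

View pics/s5.png

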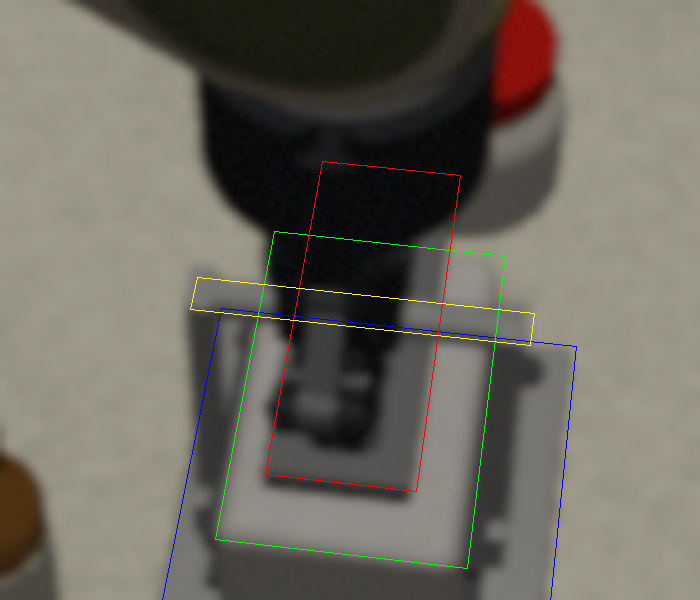

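The plate is following the fingers down: its outline matches a depth of 10.7 mm. No buffer yet, so I'll keep pressing.

Request:
send_rows(rows="0 0.05 0 0 0;0 0.1 0 0 0;0 0.15 0 0 0;0 0.15 0 0 0")

```text
time_s: 6.5
eef_pos: [522.2, -34.3, 146.8]
ee_rot: [0.461, 0.536, 0.461, -0.536]
force: [3.1, -2.0, 3.9]
grip_width: -0.0
```

Request:
send_rows(rows="0 0.05 0 0 0;0 0.1 0 0 0;0 0.15 0 0 0;0 0.15 0 0 0")

```text
time_s: 6.9
eef_pos: [522.2, -34.3, 145.3]
ee_rot: [0.461, 0.536, 0.461, -0.536]
force: [3.0, -0.8, 4.8]
grip_width: -0.0
```

Request:
send_rows(rows="0 0.05 0 0 0;0 0.1 0 0 0;0 0.1 0 0 0")

```text
time_s: 7.2
eef_pos: [522.1, -34.4, 144.2]
ee_rot: [0.461, 0.536, 0.461, -0.536]
force: [4.5, -0.2, 4.3]
grip_width: -0.004
```

Request:
send_rows(rows="0 0.05 0 0 0;0 0.1 0 0 0;0 0.1 0 0 0")

```text
time_s: 7.5
eef_pos: [522.2, -34.4, 143.3]
ee_rot: [0.461, 0.536, 0.461, -0.536]
force: [2.4, -0.0, 4.4]
grip_width: 0.002
```

Request:
send_rows(rows="0 0.05 0 0 0;0 0.1 0 0 0;0 0.1 0 0 0")

```text
time_s: 7.8
eef_pos: [522.2, -34.4, 142.3]
ee_rot: [0.461, 0.536, 0.461, -0.536]
force: [2.9, -0.8, 4.7]
grip_width: 0.003
```

Request:
send_rows(rows="0 0.05 0 0 0;0 0.1 0 0 0;0 0.1 0 0 0")

```text
time_s: 8.1
eef_pos: [522.2, -34.4, 141.3]
ee_rot: [0.461, 0.536, 0.461, -0.536]
force: [2.6, -1.1, 4.6]
grip_width: 0.002
```

Request:
send_rows(rows="0 0.05 0 0 0;0 0.1 0 0 0;0 0.1 0 0 0")

```text
time_s: 8.4
eef_pos: [522.2, -34.3, 140.3]
ee_rot: [0.461, 0.536, 0.461, -0.536]
force: [2.6, -0.3, 4.9]
grip_width: -0.006
```

Request:
send_rows(rows="0 0.05 0 0 0;0 0.1 0 0 0;0 0.1 0 0 0")

```text
time_s: 8.7
eef_pos: [522.2, -34.4, 139.3]
ee_rot: [0.461, 0.536, 0.461, -0.536]
force: [3.8, -1.1, 5.1]
grip_width: -0.001
```

Request:
send_rows(rows="0 0.05 0 0 0;0 0.1 0 0 0;0 0.1 0 0 0")

```text
time_s: 9.0
eef_pos: [522.2, -34.3, 138.4]
ee_rot: [0.461, 0.536, 0.461, -0.536]
force: [3.0, 0.1, 5.3]
grip_width: 0.004
```

Request:
send_rows(rows="0 0.05 0 0 0;0 0.1 0 0 0;0 0.1 0 0 0")

```text
time_s: 9.3
eef_pos: [522.2, -34.4, 137.4]
ee_rot: [0.461, 0.536, 0.461, -0.536]
force: [3.1, -1.2, 5.6]
grip_width: -0.0
```

Request:
send_rows(rows="0 0.05 0 0 0;0 0.1 0 0 0;0 0.1 0 0 0")

```text
time_s: 9.6
eef_pos: [522.2, -34.4, 136.4]
ee_rot: [0.461, 0.536, 0.461, -0.536]
force: [3.3, -1.0, 5.4]
grip_width: 0.001
```

Request:
send_rows(rows="0 0.05 0 0 0;0 0.1 0 0 0;0 0.1 0 0 0")

```text
time_s: 9.9
eef_pos: [522.2, -34.3, 135.4]
ee_rot: [0.461, 0.536, 0.461, -0.536]
force: [2.5, -0.7, 6.5]
grip_width: -0.0
```

Request:
send_rows(rows="0 0.05 0 0 0;0 0.1 0 0 0;0 0.1 0 0 0")

```text
time_s: 10.2
eef_pos: [522.2, -34.4, 134.5]
ee_rot: [0.461, 0.536, 0.461, -0.536]
force: [3.1, -0.7, 5.8]
grip_width: 0.001
```

Request:
send_rows(rows="0 0.05 0 0 0;0 0.05 0 0 0")

```text
time_s: 10.4
eef_pos: [522.2, -34.4, 134.3]
ee_rot: [0.461, 0.536, 0.461, -0.536]
force: [1.0, -1.0, 8.4]
grip_width: 0.002
```

Request:
send_rows(rows="0 0.05 0 0 0;0 0.05 0 0 0")

```text
time_s: 10.6
eef_pos: [522.2, -34.4, 134.2]
ee_rot: [0.461, 0.536, 0.461, -0.536]
force: [-0.8, -0.4, 13.5]
grip_width: -0.003
```

The buffer is at about 24.7 mm depth: force jumped from 6 to 13.5 N while the height barely changed. Now I'll slide towards +x, watching the force.

Request:
send_rows(rows="0 0 0 -0.1 0;0 0 0 -0.25 0;0 0 0 -0.4 0;0 0 0 -0.4 0")

```text
time_s: 11.0
eef_pos: [522.8, -31.7, 134.2]
ee_rot: [-0.462, -0.535, -0.46, 0.537]
force: [-1.7, -8.2, 11.8]
grip_width: 0.002
```

Request:
send_rows(rows="0 0 0 -0.1 0;0 0 0 -0.2 0;0 0 0 -0.3 0;0 0 0 -0.3 0")

```text
time_s: 11.4
eef_pos: [523.2, -28.8, 134.2]
ee_rot: [-0.462, -0.535, -0.46, 0.537]
force: [-1.4, -8.4, 12.7]
grip_width: -0.001
```

Request:
send_rows(rows="0 0 0 -0.1 0;0 0 0 -0.2 0;0 0 0 -0.3 0;0 0 0 -0.4 0;0 0 0 -0.4 0")

```text
time_s: 11.9
eef_pos: [523.8, -25.1, 134.2]
ee_rot: [-0.462, -0.535, -0.46, 0.537]
force: [-1.3, -9.0, 11.5]
grip_width: -0.001
```

Request:
send_rows(rows="0 0 0 -0.1 0;0 0 0 -0.2 0;0 0 0 -0.3 0;0 0 0 -0.4 0;0 0 0 -0.4 0")

```text
time_s: 12.4
eef_pos: [524.4, -21.1, 134.3]
ee_rot: [-0.462, -0.535, -0.46, 0.537]
force: [-1.1, -7.8, 13.0]
grip_width: -0.001
```

```bash
cat > look.py <<'E'
import sys
from rig import ctrl,capture
from scipy.spatial.transform import Rotation as R
from h import *
n=sys.argv[1];bo=float(sys.argv[2])
s=ctrl.sense();w,x,y,z=s['ee_rot'];T=np.eye(4);T[:3,:3]=R.from_quat([x,y,z,w]).as_matrix();T[:3,3]=s['eef_pos']
p=capture('wrist');p['view']=np.linalg.inv(T@np.asarray(p['mount']))
c,q=np.cos(1.42013),np.sin(1.42013)
d=s['eef_pos'][:2]-[528.3,7.2];print(s['time_s'],'pumpframe',d@[c,q],d@[-q,c],s['force'])
m=model(528.3,7.2,1.42013,bo,24.7);raw,a=draw(p,m,(120,80,420,300),2.6);cv2.imwrite(f'pics/{n}.png',a)
E
python3 look.py w6 -13
```

```text
12.4 pumpframe -28.58609967226367 -0.43828913611127696 [-1.14983403 -7.79091098 12.97490454]
```

View pics/w6.png

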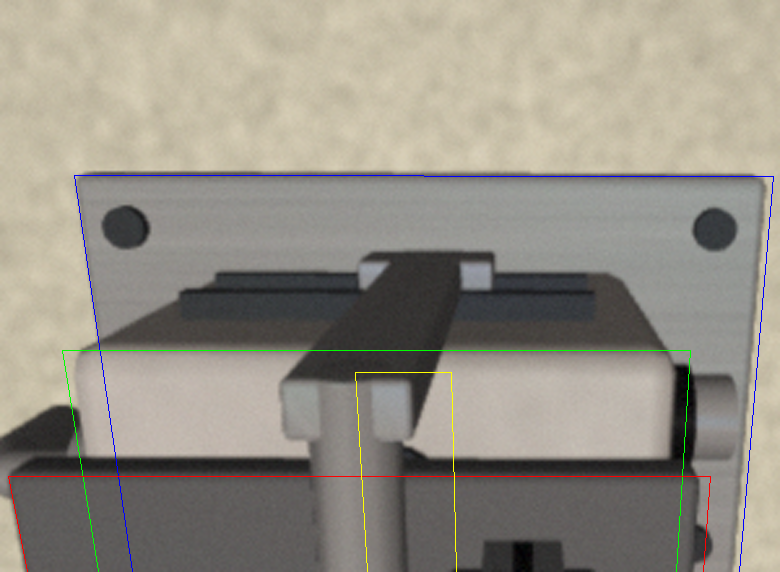

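The bar has moved about 5–6 mm and is sliding, so it's past the 4 mm bolt point. I'll carry on.

Request:
send_rows(rows="0 0 0 -0.15 0;0 0 0 -0.3 0;0 0 0 -0.45 0;0 0 0 -0.6 0;0 0 0 -0.8 0;0 0 0 -0.8 0")

```text
time_s: 13.05
eef_pos: [525.7, -13.1, 134.2]
ee_rot: [-0.462, -0.535, -0.46, 0.537]
force: [-1.6, -7.9, 12.0]
grip_width: 0.003
```

Request:
send_rows(rows="0 0 0 -0.15 0;0 0 0 -0.3 0;0 0 0 -0.45 0;0 0 0 -0.6 0;0 0 0 -0.8 0;0 0 0 -0.8 0")

```text
time_s: 13.65
eef_pos: [526.9, -5.1, 134.2]
ee_rot: [-0.462, -0.535, -0.46, 0.537]
force: [-0.1, -9.0, 11.9]
grip_width: 0.001
```

Request:
send_rows(rows="0 0 0 -0.15 0;0 0 0 -0.3 0;0 0 0 -0.45 0;0 0 0 -0.6 0;0 0 0 -0.6 0")

```text
time_s: 14.15
eef_pos: [527.9, 0.7, 134.2]
ee_rot: [-0.462, -0.535, -0.46, 0.537]
force: [-0.1, -8.1, 12.1]
grip_width: 0.003
```

Request:
send_rows(rows="0 0 0 -0.1 0;0 0 0 -0.2 0;0 0 0 -0.3 0;0 0 0 -0.3 0")

```text
time_s: 14.55
eef_pos: [528.2, 2.9, 134.2]
ee_rot: [-0.462, -0.535, -0.46, 0.537]
force: [-1.9, -14.6, 12.6]
grip_width: -0.001
```

Request:
send_rows(rows="0 0 0 -0.1 0;0 0 0 -0.1 0")

```text
time_s: 14.75
eef_pos: [528.2, 3.2, 134.4]
ee_rot: [-0.463, -0.535, -0.46, 0.537]
force: [-3.7, -18.5, 13.7]
grip_width: 0.002
```

```bash
python3 look.py w7 19
```

```text
14.75 pumpframe -4.0121202629164365 -0.5398750655800675 [ -3.733254   -18.45066015  13.72982567]
```

View pics/w7.png

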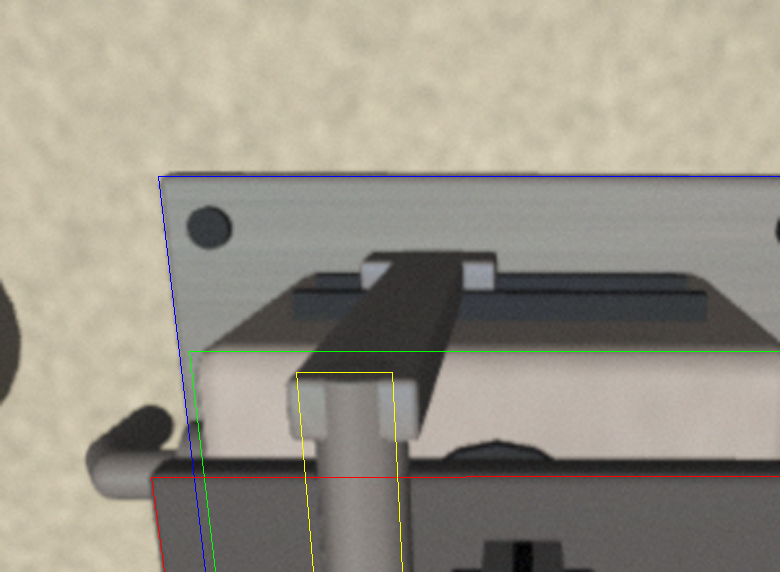

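End stop reached: the lateral force jumped by about 10 N over 0.3 mm. The leg's position in its slot gives about 31.8 mm of travel. I'll back off slightly and lift clear.

Request:
send_rows(rows="0 0 0 0.15 0;0 0 0 0.3 0;0 -0.1 0 0.5 0;0 -0.3 0 0.6 0;0 -0.8 0 0.6 0;0 -2 0 0.6 0;0 -4 0 0.6 0;0 -7 0 0.6 0;0 -10 0 0.6 0;0 -10 0 0.6 0")

```text
time_s: 15.8
eef_pos: [528.3, 0.1, 237.4]
ee_rot: [0.463, 0.537, 0.459, -0.535]
force: [-0.2, 0.2, -0.1]
grip_width: 0.003
```

```bash
python3 - <<'E'
from rig import ctrl,capture,nets
from scipy.spatial.transform import Rotation as R
from h import *
s=ctrl.sense();w,x,y,z=s['ee_rot'];T=np.eye(4);T[:3,:3]=R.from_quat([x,y,z,w]).as_matrix();T[:3,3]=s['eef_pos']
print(s['time_s'],s['eef_pos'],s['force'])
p=capture('wrist');p['view']=np.linalg.inv(T@np.asarray(p['mount']))
m=model(528.3,7.2,1.42013,17,22.7)
raw,a=draw(p,m,(150,100,500,400),2);cv2.imwrite('pics/w8.png',a)
p=capture('side');raw,a=draw(p,m,(170,150,410,340),3.3);cv2.imwrite('pics/s8.png',raw)
p=capture('top');cv2.imwrite('pics/t8.png',p['pixels'][:,:,::-1])
for t in('vial_a','jar'): print([(np.round(r['location']).tolist(),round(r['confidence'],2)) for r in nets.spot_point(p,t)])
E
```

```text
15.8 [5.28327190e+02 9.45261816e-02 2.37394155e+02] [-0.22894352  0.18648363 -0.070617  ]
[([673.0, -37.0, -5.0], 0.89)]
[([574.0, 191.0, -4.0], 0.7), ([673.0, -34.0, -3.0], 0.7)]
```

View pics/w8.png

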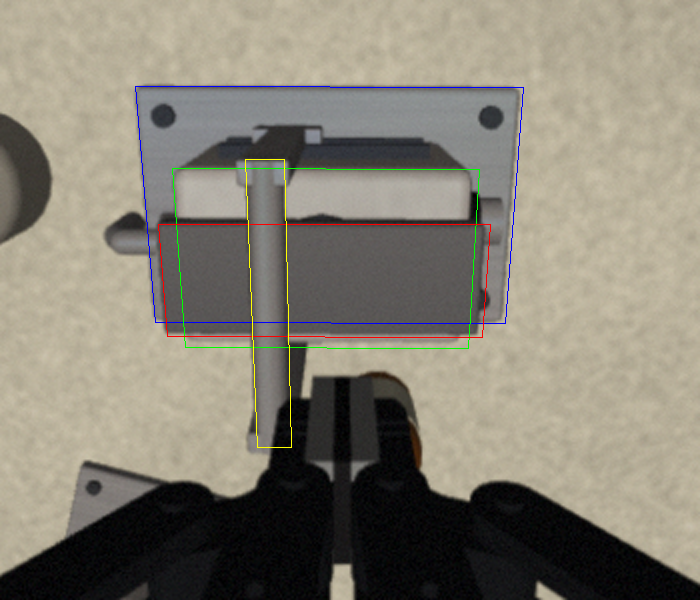

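View pics/s8.png

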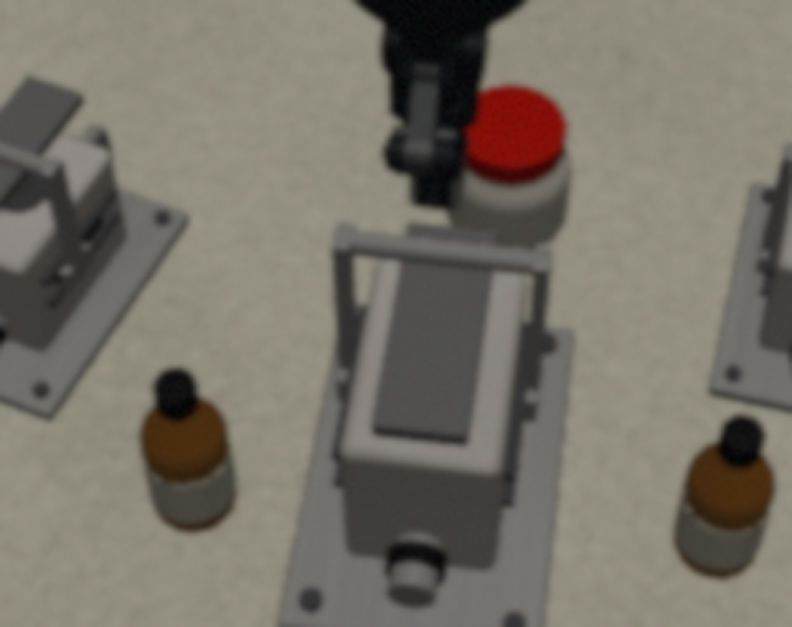

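The plate stays down, its outline matching the 22.7 mm depth, and the bar is across at about +17. The bottles and jar haven't moved, and the robot is clear with the wrist force near zero. Handing in.

```bash
python3 -c "
from rig import workorder
print(workorder.finish_job())"
```

```text
the job is handed in; nothing more can be done
None
```

The pump looks locked: the plate stayed down after I let go, with the bar at the far end of its slots. I handed the job in at about 16 s. The hand-in gives no verdict, so these are my own checks.

- **Pump choice:** I picked the largest of the three, whose plate measured about 157 mm high against about 120 mm on the others. Its heading is about 81°.
- **Pressing:** With the fingers shut, I pressed the plate's −x end down until the force rose sharply, at about 24.7 mm. I held it there at roughly 12–14 N.
- **Sliding the bar:** I pushed the bar until it hit its end stop. The combined force there was about 23 N, the highest reading I saw.
- **After letting go:** The wrist picture matches the plate at about 22.7 mm deep, which is the expected 2 mm spring-back. The bar had travelled about 31.5–32 mm.
- **Bottles and jar:** Both bottles and the jar were still standing. The last network readings put one bottle and the jar within a few mm of their starting positions. The other bottle was not detected in that check, so for it I have only the side picture, which shows it standing.
- **Disagreements:** The first network fixes for the pump were 3–5 mm off, and I corrected them by fitting the model to its edges. While pressing, the force sensor read about 2–3 N below the stated spring force, so the true forces are probably that much higher, still well under 40 N.

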